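# Fit the test cell into the spring holder on the circuit board

## Task

Two nested white trays stand on the bench: lift the empty upper one straight off without dragging the lower one along, and set it down flat, right way up, on the rubber mat (do not drop it). Then take the longer of the two cells out of the lower tray and fit it in the board's holder: push its flat end against the coil spring with the button end still raised, then lower the button end behind the fixed contact so that the cell lies level and fully home, and let go. Leave the lower tray, the shorter cell, the meter and the screwdriver where they are.

Things in the scene. Friction and masses are not known exactly. Their poses are not given: they have to be found in the camera images.
- upper_tray: Empty white formed tray, the upper of the two nested: 100 (own x) x 176 (own y) x 48 mm high, 130 g. Origin: centre of its underside, z up. Rim walls and floor 3 mm thick, small lip. Its lowest 10 mm are a plug, 92 x 168 mm, in the mouth of the tray below with 1 mm play all round; the step above the plug rests on the rim below. It starts 38 mm above the lower tray and is free once raised 10 mm.
- upper_rib (a point): Middle of the top edge of the upper tray's grip rib, 36 mm above the tray's origin. The rib is 12 mm thick (tray's y), 82 mm long (tray's x), runs across the tray's middle along its x axis and goes down to the floor; pinch it from above, closing along y. The pocket on each side of it is about 75 mm wide.
- lower_tray: Identical tray on the bench under the upper one; same frame and sizes. The two cells lie in its pockets, at y = +45 and -45 mm (either may be in either), on V rests at x = +/-15 to 25 mm, along the tray's x axis, their axis 20 mm above its origin, buttons towards +x. Beside each cell 23 to 26 mm are free for a finger, down to 3 mm above the tray's origin.
- long_cell: Grey round steel cell, 26 mm diameter, 65 mm long overall, about 95 g. Origin: middle of its length, on its axis. Own x axis runs along the cell towards the button end.
- long_cell_button (a point): Middle of the outer face of the long cell's button: a stub 10 mm diameter and 3 mm long on the +x end (32.5 mm from the origin).
- long_cell_flat (a point): Middle of the long cell's flat end (-x end, 32.5 mm from the origin), the end that goes to the spring.
- short_cell: Like the long cell but only 50 mm long; it stays in its pocket. Origin at its middle, x towards its button.
- mat: Black rubber mat fixed on the bench, 230 (x) x 150 (y) x 3 mm. Origin: centre of its underside.
- holder: Green test board 155 x 110 x 6 mm, fixed, with an open black cell holder on it. Origin: underside of the board, below the middle of the seated cell; x axis along the holder from the spring (-x end) to the fixed contact (+x end), z up.
- seat (a point): Where the middle of the seated long cell belongs, 36 mm above the holder's origin; seated, the cell's axis lies along the holder's x, level, button to +x. Two V rests at x = +/-15 to 25 mm carry it; between them only a 24 mm wide base, top at z = 14 mm, lies below, so fingers can pass on both sides.
- contact (a point): Point on the fixed contact that the button touches when seated: x = 32.5, z = 36 mm in the holder's frame. The contact is the inner face of a wall 24 mm wide, vertical up to z = 40 mm, then sloping outward at 45 degrees to x = 38.5, z = 46 mm.
- spring_tip (a point): Middle of the steel disc (17 mm diameter) on the free end of the coil spring, on the seated cell's axis; relaxed it stands at x = -24.5 mm in the holder's frame, 22 mm out of its housing, and moves along the holder's x. The housing, 50 mm high and 30 mm wide, spans x = -66.5 to -46.5 mm.
- spring (a joint): Compression of the coil spring, m: 0 relaxed, 0.008 with the long cell seated, at most 0.017. About 0.5 N per mm. To swing the button end down past the end wall it needs about 12 mm of compression.
- meter: Grey hand-held meter lying on the bench, 130 x 70 x 38 mm, leave alone. Origin: centre of its underside.
- driver: Screwdriver with black handle, 170 mm, lying on the bench, leave alone. Origin on its underside.
Mind the look-alikes: they are no part of the job. Leave any yellow look-alike of the lower_tray alone.

How it is judged:
By the outcome, as a careful person would: the job done as asked, in the order asked, and still so for the second after the job is handed in, with the robot touching nothing.
It also fails if it takes over 54 s, if anything falls off the work surface, if the arm or the gripper's body presses on something with over 40 N, if the wrist force passes 120 N, or if a joint passes its speed limit or range.

## Robot

A 7-joint arm with a two-finger parallel gripper is mounted at the origin on the work surface. World frame = base frame: x ahead of the robot, y to its left, z up, the work surface at z = 0. Lengths are in m, angles in rad, forces in N, time in s.
With the tool pointing down it reaches from about 0.425 to 0.925 m from the base axis. Payload 6.8 kg.
Tool frame: the origin (TCP) lies midway between the tips of the shut fingers; the grasp point (between the pads) lies r.grip_point_offset behind it (r.grip_point_offset is the distance from the TCP to the grasp point, in m); z points along the fingers, y is the direction in which the jaws open and shut (so a half turn about z gives the same grasp; the last joint's range is limited). The gripper opens to 85 mm and grips with 20 to 120 N. Pads are 22 mm wide; open, the fingers measure 114 mm over their backs; the gripper's body (76 mm by 85 mm) begins 54 mm behind the grasp point. The pads swing forward as they close: fully open they stand 13 mm farther back than shut.
Start: joints at [1.059, 0.477, 0.022, 1.555, -0.011, 1.109, -0.083], TCP at [0.265, -0.621, 0.231] pointing down, gripper open.
Joint ranges: [-2.96, 2.96], [-0.34, 2.1], [-1.41, 1.46], [0.24, 2.44], [-1.37, 4.51], [0.17, 1.92], [-2.96, 2.96]. Speed limits (rad/s): [2.39, 2.39, 3.14, 3.14, 3.14, 3.14, 3.14].

## Interface

Orientations are given as a rotation vector (axis times angle).
In Python, from bench import r gives the robot as it stands. The module is installed in compiled form; this text tells all that it offers.
- The arm moves only by the tool play_rows, never from a script. Its argument "deltas" is a list of rows, each a list of 3 entries, a list of its own where there are three numbers: the finger opening in mm, from 0 to 85.4, then the shift along the tool's x, y, z in mm, then the turn, a rotation vector about the tool's x, y, z in rad. A call has 1 to 8 rows; each row is the pose to reach, as a shift and turn from the pose measured when the call began, along the tool's axes at that moment; what a row does not reach only later rows make up. A row lasts 1/8 s, in which the tool goes at most 62.5 mm and 10.7 degrees, less where a joint would pass 70% of its speed; a pose out of reach is approached as far as the arm can. A call with a gripper value outside its range is refused whole. The fingers move at their own pace and stop on an object; "squeeze" is the grip in N (left out, the last holds). Time passes only in rows, so rows that repeat a pose let the fingers close. It gives the time, the measured TCP pose, the force and the opening at its end, in the units of the state.
- r.get_obs(): the state, without advancing time (a new reading comes with each control period).
- r.grab_frame(name): name is "scene" or "top"; returns (picture, depth): 400x640x3 uint8, red, green, blue; 400x640 float32, m along the optical axis (not along the pixel's ray), 0 where there is no reading.
- r.camera_model(name): a dict with "mtx" (3x3 intrinsics, pixels), "rvec" (rotation vector, rad) and "tvec" (3), from world to camera coordinates, as OpenCV has them. Camera axes: x right, y down, z forward; pixel columns grow to the right and rows downward; lengths in m; the calibration is good to about 2 mm. A picture is of the moment at which its call begins. camera_model takes no time and is no camera call.
- r.hand_in(): hands the job in, once; it reports no verdict.
The state is a dict: "clock": time; "joints": joint angles; "qvel": joint speeds; "tau": joint torques, N m; "tcp_pos": TCP position; "orientation": TCP orientation; "contact_force": force on the tool from outside, world axes, zero at the start; "moment": the same for the moment, N m; "grip_width": finger opening in m.
Only numpy, scipy, OpenCV 4.12 (cv2) and the standard library are available. Lean on these libraries where they do the work, as an engineer would, in place of code of your own. Each camera call takes 0.05 s, during which the arm holds its last target. There are 200 camera calls.

## Working session

There is one attempt and no reset: what is moved stays moved. The work goes in short steps, Python scripts to look and compute and a tool call to move; the robot and the scene stay as the last step left them, time stands still between calls to the robot, and variables do not carry over. Pictures are saved under pics/ and viewed, about 8 in all and at most 12, crops included, and the job is handed in when it is done.

Besides the shell and the picture viewer there is one more tool, called after "Request:" by a JSON object that holds its "name" and its "arguments", one argument or row to a line. play_rows: Moves the arm, as the interface text tells. Its arguments: {"type":"object","properties":{"deltas":{"type":"array"},"squeeze":{"type":"number"}},"required":["deltas"]}

```bash
mkdir -p pics; ls
cat > h.py <<'E'
import numpy as np, cv2
from scipy.spatial.transform import Rotation as R
from bench import r
def cam(n):
    m=r.camera_model(n); K=np.array(m['mtx']); Rm=R.from_rotvec(np.ravel(m['rvec'])).as_matrix(); return K,Rm,np.ravel(m['tvec'])
def cloud(n,d):
    K,Rm,t=cam(n); v,u=np.mgrid[:400,:640]
    p=np.stack([(u-K[0,2])/K[0,0]*d,(v-K[1,2])/K[1,1]*d,d],-1)
    w=(p-t)@Rm; w[d==0]=np.nan; return w
def ray(n,uv,z):
    K,Rm,t=cam(n); c=-Rm.T@t
    q=Rm.T@np.linalg.solve(K,np.array([uv[0],uv[1],1.])); return c+q*(z-c[2])/q[2]
def proj(n,p):
    K,Rm,t=cam(n); q=K@(Rm@np.asarray(p)+t); return q[:2]/q[2]
def grab(n,tag):
    im,d=r.grab_frame(n); cv2.imwrite(f'pics/{tag}.png',im[...,::-1]); np.savez(f'pics/{tag}.npz',im=im,d=d); return im,d
def goal(p,rotm=None,o=None):
    "shift mm / turn rad in tool axes from now to pose"
    o=o or r.get_obs(); M=R.from_rotvec(o['orientation'])
    s=M.inv().apply(np.asarray(p)-o['tcp_pos'])*1000
    return s.round(1), (M.inv()*rotm).as_rotvec().round(3) if rotm is not None else None
E
python3 - <<'E'
from h import *
for n in('scene','top'):
    grab(n,n+'0'); K,Rm,t=cam(n); print(n,K[0,0],(-Rm.T@t).round(3))
print(r.get_obs(), r.grip_point_offset)
E
```

```text
pics
scene 419.86696185471783 [0.926 0.405 0.8  ]
top 406.5704496669306 [ 0.281 -0.012  1.129]
{'clock': 0.1, 'joints': array([ 1.05888407,  0.47773308,  0.02232152,  1.55631199, -0.01146994,
        1.10929276, -0.08308846]), 'qvel': array([-0.00059959, -0.00313412,  0.00043965, -0.00179818, -0.00074385,
       -0.00096956, -0.00071201]), 'tau': array([ 3.95550480e-03, -5.97765648e+01,  1.61343846e+00, -2.81955224e+01,
        1.28356920e-02,  4.96500594e-03, -8.32924002e-06]), 'tcp_pos': array([ 0.2650202 , -0.62024066,  0.23042919]), 'orientation': array([-3.07623410e+00, -6.29793366e-01,  7.14440345e-04]), 'contact_force': array([ 0.46664982, -0.12905849, -0.06833012]), 'moment': array([-0.01394506,  0.02729114, -0.01844388]), 'grip_width': 0.08542096140006757} 0.0187
```

View pics/scene0.png

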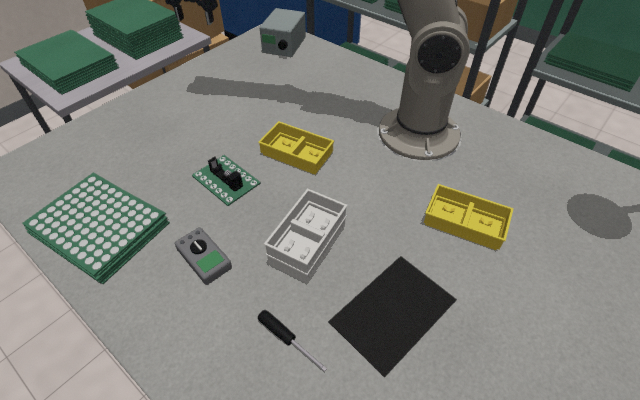

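View pics/top0.png

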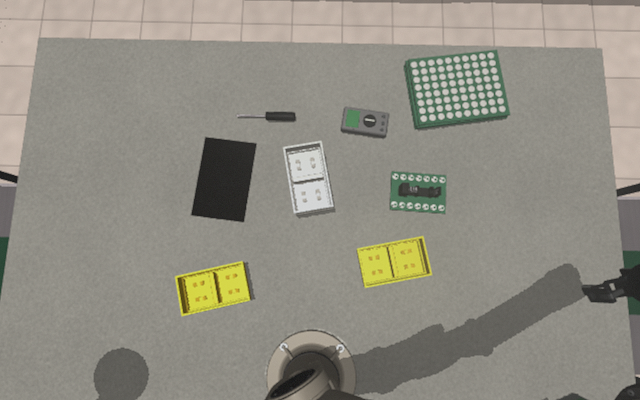

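The scene picture shows the white nested stack at (306,235), with yellow look-alike trays at (297,147) and (468,215). The mat is at (393,315), the holder board at (226,179), the meter at (203,255) and the driver at (290,340). In the top view the stack is at (308,180), the yellow trays at (213,288) and (395,262), the mat at (224,180) and the holder at (418,192). Only the white stack fits the description, so that is my choice. Next I measure.

Run:
```python
from h import *
D={n:np.load(f'pics/{n}0.npz') for n in('scene','top')}
C={n:cloud(n,D[n]['d']) for n in D}
def rect(P,t):
    (c,s,a)=cv2.minAreaRect((P[:,:2]*1000).astype(np.float32)); print(t,len(P),np.round(c,1),np.round(s,1),round(a,1),'z',np.percentile(P[:,2],[5,50,95]).round(4))
for n in D:
    hsv=cv2.cvtColor(D[n]['im'],cv2.COLOR_RGB2HSV); w=C[n]
    near=lambda x,y,rr:np.hypot(w[...,0]-x,w[...,1]-y)<rr
    c=ray(n,{'scene':(306,235),'top':(308,180)}[n],.05); 
    m=near(c[0],c[1],.14)&(hsv[...,1]<50)&(hsv[...,2]>150)
    rect(w[m&(w[...,2]>.08)],n+' rim'); rect(w[m&(w[...,2]>.03)],n+' all')
    q=w[m&(w[...,2]>.03)]; print(np.histogram(q[:,2],bins=np.arange(.03,.1,.004)))
    c=ray(n,{'scene':(393,315),'top':(224,180)}[n],.003)
    m=near(c[0],c[1],.16)&(hsv[...,2]<50); rect(w[m],n+' mat')
    c=ray(n,{'scene':(226,179),'top':(418,192)}[n],.01)
    m=near(c[0],c[1],.11)&(w[...,2]>.004)&(w[...,2]<.009); rect(w[m],n+' board')
    m=near(c[0],c[1],.1)&(w[...,2]>.012);rect(w[m],n+' holder')
    for lo in (.03,.04,.046): 
        m2=m&(w[...,2]>lo); rect(w[m2],n+f' holder>{lo}')
    np.save(f'pics/hold_{n}.npy',w[m])
a=cv2.resize(D['scene']['im'][140:220,180:280],None,fx=5,fy=5,interpolation=cv2.INTER_CUBIC)
b=cv2.resize(D['top']['im'][165:220,380:455],None,fx=6.67,fy=6.67,interpolation=cv2.INTER_CUBIC)[:400]
b=cv2.resize(D['top']['im'][130:225,270:345],(316,400),interpolation=cv2.INTER_CUBIC)
c=cv2.resize(D['scene']['im'][180:285,255:355],(381,400),interpolation=cv2.INTER_CUBIC)
b2=cv2.resize(D['top']['im'][165:220,380:455],(400,293),interpolation=cv2.INTER_CUBIC)
cv=np.zeros((600,800,3),np.uint8)
a=cv2.resize(a,(400,300));b2=b2[:290];cv[:300,:400]=a;cv[:b2.shape[0],400:]=b2;cv[300:,:285]=cv2.resize(c,(285,300));cv[300:,400:637]=cv2.resize(b,(237,300))
cv2.imwrite('pics/crop1.png',cv[...,::-1])
```

```text
scene rim 517 [516.7  19.5] [182.1 105.5] 11.0 z [0.0849 0.0867 0.0889]
scene all 2159 [516.7  19.5] [182.1 105.5] 11.0 z [0.0403 0.0452 0.0878]
(array([  0,   2, 517, 577, 182, 190,  15,   0,   0,   0,  49, 110,   0,
       134, 381,   2,   0]), array([0.03 , 0.034, 0.038, 0.042, 0.046, 0.05 , 0.054, 0.058, 0.062,
       0.066, 0.07 , 0.074, 0.078, 0.082, 0.086, 0.09 , 0.094, 0.098]))
scene mat 7445 [523.7 259.4] [148.8 230.8] 83.8 z [0.0017 0.004  0.0062]
scene board 1167 [ 499.6 -291.3] [202.9 191.2] 48.8 z [0.0045 0.0068 0.0087]
scene holder 494 [ 481.7 -282.8] [110.8  59.7] 84.4 z [0.0138 0.0293 0.051 ]
scene holder>0.03 236 [ 496.4 -286. ] [107.9  31.9] 85.9 z [0.0319 0.0433 0.0518]
scene holder>0.04 161 [ 496.  -285.8] [107.6  31. ] 85.9 z [0.0407 0.0471 0.0521]
scene holder>0.046 90 [ 496.1 -285. ] [105.9  31. ] 85.9 z [0.0468 0.0505 0.053 ]
top rim 348 [515.5  18.2] [179.9 103.6] 11.1 z [0.0821 0.0854 0.0885]
top all 2293 [515.5  18.2] [179.9 103.6] 11.1 z [0.0377 0.0423 0.0863]
(array([  1, 155, 928, 442, 120, 133,  18,   4,   5,  11,  78,  43,  23,
       202, 128,   2,   0]), array([0.03 , 0.034, 0.038, 0.042, 0.046, 0.05 , 0.054, 0.058, 0.062,
       0.066, 0.07 , 0.074, 0.078, 0.082, 0.086, 0.09 , 0.094, 0.098]))
top mat 4004 [522.9 259.2] [148.4 226.9] 84.1 z [-0.0012  0.0023  0.0059]
top board 1312 [ 487.9 -288.1] [207. 203.] 79.6 z [0.0043 0.0062 0.0085]
top holder 411 [ 484.8 -291.1] [ 74.  110.4] 12.0 z [0.013  0.028  0.0508]
top holder>0.03 193 [ 493.1 -289. ] [107.9  29.6] 85.1 z [0.0311 0.0451 0.0516]
top holder>0.04 141 [ 493.1 -289. ] [107.9  29.6] 85.1 z [0.0405 0.0482 0.0519]
top holder>0.046 93 [ 495.8 -287.4] [104.2  28.5] 88.4 z [0.0465 0.0493 0.0523]
```

View pics/crop1.png

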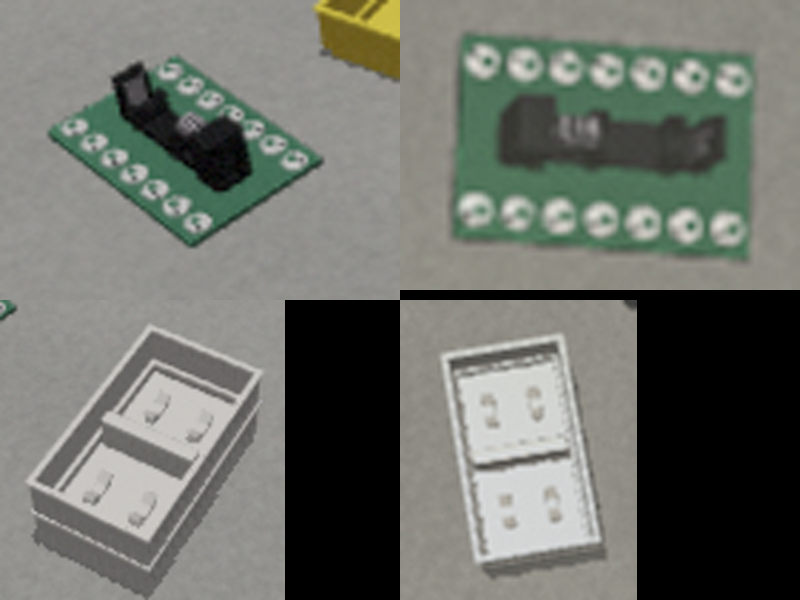

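The crop shows the white upper tray empty, with its rib across the middle. The holder's housing (spring end) is towards world +y, left in the top view at about (400,190). The fixed contact is towards -y, at about (440,190). Next I refine the rib and holder positions.

```bash
cat >> h.py <<'E'
def maskrect(n,m,z):
    "minAreaRect (mm) of biggest contour of mask cast on plane z"
    cs,_=cv2.findContours(m.astype(np.uint8),cv2.RETR_EXTERNAL,cv2.CHAIN_APPROX_NONE); c=max(cs,key=cv2.contourArea)[:,0]
    P=np.array([ray(n,p,z)[:2]*1000 for p in c],np.float32); return cv2.minAreaRect(P)
E
python3 - <<'E'
from h import *
D={n:np.load(f'pics/{n}0.npz') for n in('scene','top')}
f=lambda q:(np.round(q[0],1),np.round(q[1],1),round(q[2],1))
th=np.radians(11.05); L=np.array([np.cos(th),np.sin(th)]); S=np.array([-np.sin(th),np.cos(th)])
for n in D:
    im=D[n]['im'];hsv=cv2.cvtColor(im,cv2.COLOR_RGB2HSV); w=cloud(n,D[n]['d'])
    m=(np.hypot(w[...,0]-.516,w[...,1]-.019)<.13)&(hsv[...,1]<50)&(hsv[...,2]>140)&(w[...,2]>.03)
    q=w[m]; s=(q[:,:2]-[.516,.019])*1000; a=s@L; b=s@S; z=q[:,2]
    rib=(abs(a)<14)&(z>.0705)&(z<.078)&(abs(b)<38)
    print(n,'rib: n',rib.sum(),'long mean',a[rib].mean(),np.percentile(a[rib],[3,97]),'z',z[rib].mean())
    hi=z>.081
    for nm,v,o in(('long',a,b),('short',b,a)):
        print('  rim',nm,np.percentile(v[hi],[0.5,99.5]).round(1))
    # green board
    g=(hsv[...,0]>45)&(hsv[...,0]<95)&(hsv[...,1]>60)&(np.hypot(w[...,0]-.49,w[...,1]+.288)<.12)
    g=cv2.morphologyEx(g.astype(np.uint8),cv2.MORPH_CLOSE,np.ones((9,9)))
    R_=maskrect(n,g,.006); print('  board',f(R_))
    ang=R_[2]; ang=ang if ang>45 else ang+90 ; t=np.radians(ang); ex=-np.array([np.cos(t),np.sin(t)]); ey=np.array([-ex[1],ex[0]])
    hm=(np.hypot(w[...,0]-.49,w[...,1]+.288)<.1)
    H=w[hm]; s=(H[:,:2]*1000-np.array(R_[0])); u=s@ex; v=s@ey; z=H[:,2]*1000
    print('  ex',ex.round(3),'centre',np.round(R_[0],1))
    t=z>46; A=t&(u<-20); B=t&(u>10)
    for nm,k in(('housing top',A),('wall top',B)):
        print('  ',nm,k.sum(),'u',np.percentile(u[k],[2,50,98]).round(1),'v',np.percentile(v[k],[2,50,98]).round(1),'z',np.median(z[k]).round(1))
    k=(z>20)&(u>-25)&(u<20); print('   mid pts z>20:',[tuple(x) for x in np.c_[u,v,z][k].round(0)[::6]][:24])
E
```

```text
scene rib: n 155 long mean 1.6721437956020788 [-4.49469596  6.77969551] z 0.07465392961265938
  rim long [-89.9  91.5]
  rim short [-51.9  53. ]
  board (array([ 497.4, -288.7]), array([158.6, 109.5]), 86.9)
  ex [-0.054 -0.999] centre [ 497.4 -288.7]
   housing top 86 u [-56.3 -46.7 -33.3] v [-15.4   1.5  14.2] z 50.6
   wall top 4 u [47.6 48.8 49.3] v [-9.8  0.1  3. ] z 47.3
   mid pts z>20: [(np.float64(-12.0), np.float64(-2.0), np.float64(44.0)), (np.float64(-14.0), np.float64(-3.0), np.float64(41.0)), (np.float64(-19.0), np.float64(1.0), np.float64(43.0)), (np.float64(-19.0), np.float64(2.0), np.float64(41.0)), (np.float64(-23.0), np.float64(5.0), np.float64(42.0)), (np.float64(-20.0), np.float64(6.0), np.float64(37.0)), (np.float64(-9.0), np.float64(1.0), np.float64(22.0)), (np.float64(-10.0), np.float64(11.0), np.float64(23.0))]
top rib: n 106 long mean -0.8366858346459601 [-5.58794324  4.45734211] z 0.07358119289861674
  rim long [-90.1  89.2]
  rim short [-52.3  51.1]
  board (array([ 495.2, -289.1]), array([152.5, 107.7]), 86.9)
  ex [-0.054 -0.999] centre [ 495.2 -289.1]
   housing top 87 u [-53.6 -43.3 -33.5] v [-14.7  -0.5  13.4] z 49.4
   wall top 5 u [45.6 49.6 50.7] v [-12.5  -6.9   6.3] z 47.5
   mid pts z>20: [(np.float64(-12.0), np.float64(11.0), np.float64(32.0)), (np.float64(-12.0), np.float64(10.0), np.float64(22.0)), (np.float64(-23.0), np.float64(2.0), np.float64(45.0)), (np.float64(-24.0), np.float64(0.0), np.float64(40.0)), (np.float64(-4.0), np.float64(5.0), np.float64(24.0)), (np.float64(-6.0), np.float64(2.0), np.float64(22.0)), (np.float64(-16.0), np.float64(-5.0), np.float64(42.0)), (np.float64(-16.0), np.float64(-6.0), np.float64(31.0)), (np.float64(-9.0), np.float64(-7.0), np.float64(24.0)), (np.float64(-4.0), np.float64(-10.0), np.float64(27.0))]
```

```bash
cat >> h.py <<'E'
def down(deg,tilt=0):
    "tool down, jaw axis y at deg from world x; tilt deg about tool y afterwards"
    t=np.radians(deg); c,s=np.cos(t),np.sin(t)
    return R.from_matrix(np.array([[-s,c,0],[c,s,0],[0,0,-1.]]))*R.from_euler('y',tilt,degrees=True)
def show():
    o=r.get_obs(); print('t',round(o['clock'],2),'tcp',(o['tcp_pos']*1000).round(1),'F',o['contact_force'].round(1),'M',o['moment'].round(2),'w',round(o['grip_width']*1000,1)); return o
E
python3 - <<'E'
from h import *
print(goal([.5163,.0191,.15],down(11.05)))
E
```

```text
(array([ 482.3, -489. ,   81.2]), array([-1.00e-03, -1.00e-03, -1.36e+00]))
```

Request:
{"name": "play_rows", "arguments": {
  "deltas": [
    [40,[482,-489,81],[0,0,-1.36]],
    [40,[482,-489,81],[0,0,-1.36]],
    [40,[482,-489,81],[0,0,-1.36]],
    [40,[482,-489,81],[0,0,-1.36]],
    [40,[482,-489,81],[0,0,-1.36]],
    [40,[482,-489,81],[0,0,-1.36]],
    [40,[482,-489,81],[0,0,-1.36]],
    [40,[482,-489,81],[0,0,-1.36]]
  ],
  "squeeze": 40
}}

```text
clock: 1.1
tcp_pos: [0.4467, -0.1567, 0.1725]
orientation: [-1.993, -2.427, -0.001]
contact_force: [0.8, 0.6, -0.1]
grip_width: 0.0402
```

```bash
python3 -c "
from h import *
show();print(goal([.5163,.0191,.15],down(11.05)))"
```

```text
t 1.1 tcp [ 446.7 -156.7  172.5] F [ 0.8  0.6 -0.1] M [-0.02 -0.07 -0.04] w 40.2
(array([158.9, 102.4,  22.6]), array([-0.   , -0.001,  0.003]))
```

Request:
{"name": "play_rows", "arguments": {
  "deltas": [
    [40,[159,102.5,22.5],[0,0,0.003]],
    [40,[159,102.5,22.5],[0,0,0.003]],
    [40,[159,102.5,22.5],[0,0,0.003]],
    [40,[159,102.5,22.5],[0,0,0.003]],
    [40,[159,102.5,22.5],[0,0,0.003]],
    [40,[159,102.5,22.5],[0,0,0.003]]
  ]
}}

```text
clock: 1.85
tcp_pos: [0.5159, 0.0172, 0.15]
orientation: [-2.0, -2.421, 0.001]
contact_force: [-0.8, -0.7, -0.5]
grip_width: 0.04
```

```bash
python3 -c "
from h import *
show();print(goal([.5163,.0191,.05],down(11.05)))
for n in ('scene','top'): grab(n,n+'1')
a=np.load('pics/scene1.npz')['im'][140:300,220:390];b=np.load('pics/top1.npz')['im'][120:240,260:380]
cv2.imwrite('pics/c2.png',np.hstack([cv2.resize(a,(425,400),interpolation=3),cv2.resize(b,(375,375),interpolation=3)[:400] if 0 else cv2.resize(b,(375,400),interpolation=3)])[...,::-1])"
```

```text
t 1.85 tcp [515.9  17.2 150. ] F [-0.8 -0.7 -0.5] M [-0.09 -0.02  0.01] w 40.0
(array([  1.7,   0.9, 100. ]), array([-0.001, -0.001, -0.003]))
```

View pics/c2.png

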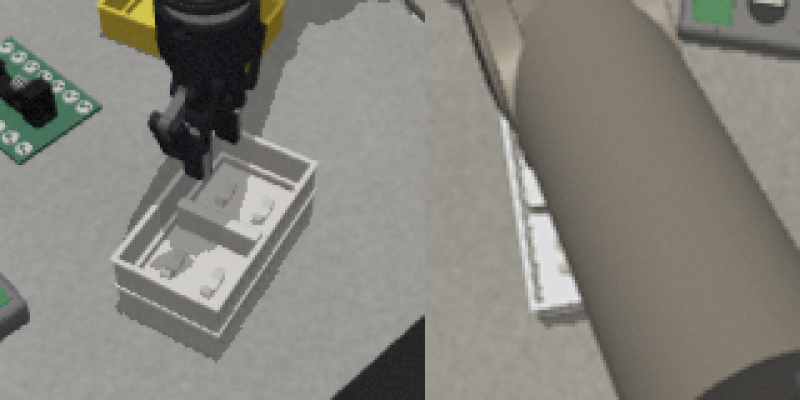

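The gripper stands above the white tray's rib, with its fingers at crop-left (200,150) straddling the rib line. I go down.

Request:
{"name": "play_rows", "arguments": {
  "deltas": [
    [40,[1.7,0.9,30],[0,0,-0.003]],
    [40,[1.7,0.9,65],[0,0,-0.003]],
    [40,[1.7,0.9,90],[0,0,-0.003]],
    [40,[1.7,0.9,100],[0,0,-0.003]],
    [40,[1.7,0.9,100],[0,0,-0.003]],
    [18,[1.7,0.9,100],[0,0,-0.003]],
    [18,[1.7,0.9,100],[0,0,-0.003]]
  ]
}}

```text
clock: 2.82
tcp_pos: [0.5173, 0.0192, 0.0512]
orientation: [1.997, 2.424, 0.002]
contact_force: [0.6, -0.1, -0.1]
grip_width: 0.0182
```

```bash
python3 -c "
from h import *
show();grab('scene','scene2')
a=np.load('pics/scene2.npz')['im'][160:280,260:360]
cv2.imwrite('pics/c3.png',cv2.resize(a,(500,600),interpolation=2)[...,::-1])"
```

```text
t 2.83 tcp [517.3  19.2  51.2] F [ 0.6 -0.1 -0.1] M [ 0.03 -0.03  0.  ] w 18.2
```

View pics/c3.png

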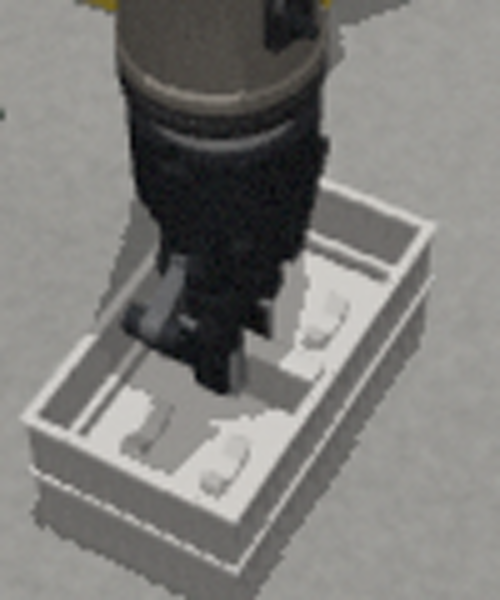

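The fingers straddle the rib with no contact. I close gently and read the side force.

Request:
{"name": "play_rows", "arguments": {
  "deltas": [
    [14,[0,0,0],[0,0,0]],
    [10,[0,0,0],[0,0,0]],
    [5,[0,0,0],[0,0,0]],
    [5,[0,0,0],[0,0,0]]
  ],
  "squeeze": 40
}}

```text
clock: 3.38
tcp_pos: [0.5175, 0.0192, 0.0516]
orientation: [1.997, 2.424, 0.002]
contact_force: [-0.8, 0.2, 6.6]
grip_width: 0.0117
```

Request:
{"name": "play_rows", "arguments": {
  "deltas": [
    [5,[0,0,-3],[0,0,0]],
    [5,[0,0,-8],[0,0,0]],
    [5,[0,0,-14],[0,0,0]],
    [5,[0,0,-22],[0,0,0]],
    [5,[0,0,-40],[0,0,0]],
    [5,[0,0,-60],[0,0,0]],
    [5,[0,0,-80],[0,0,0]],
    [5,[0,0,-80],[0,0,0]]
  ]
}}

```text
clock: 4.38
tcp_pos: [0.5188, 0.0194, 0.1338]
orientation: [1.995, 2.421, 0.006]
contact_force: [-0.0, -0.2, -1.2]
grip_width: 0.0112
```

```bash
python3 -c "
from h import *
show();print(goal([.5233,.2593,.12],down(-6)))
grab('scene','scene3')
a=np.load('pics/scene3.npz')['im'][110:310,190:430]
cv2.imwrite('pics/c4.png',cv2.resize(a,(720,600),interpolation=2)[...,::-1])"
```

```text
t 4.38 tcp [518.8  19.4 133.8] F [-0.  -0.2 -1.2] M [0.   0.03 0.  ] w 11.2
(array([234.6,  50.2,  13.9]), array([ 0.006, -0.   ,  0.297]))
```

View pics/c4.png

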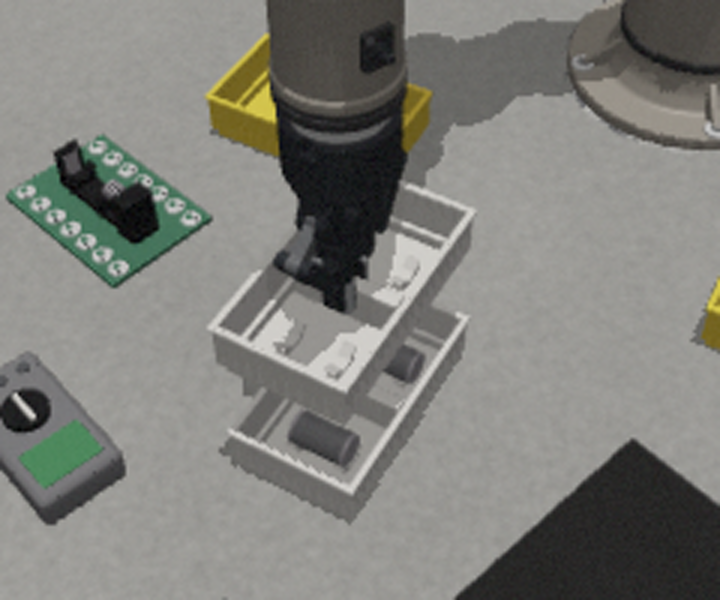

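The upper tray is clear of the lower one, which stayed in place (crop 350,430) with two cells in it. I carry the tray to the mat.

Request:
{"name": "play_rows", "arguments": {
  "deltas": [
    [5,[60,12,3],[0,0,0.07]],
    [5,[117,25,7],[0,0,0.15]],
    [5,[175,37,10],[0,0,0.22]],
    [5,[220,47,35],[0,0,0.28]],
    [5,[234.6,50.2,70],[0.006,0,0.297]],
    [5,[234.6,50.2,85],[0.006,0,0.297]],
    [5,[234.6,50.2,85],[0.006,0,0.297]],
    [5,[234.6,50.2,85],[0.006,0,0.297]]
  ]
}}

```text
clock: 5.42
tcp_pos: [0.5236, 0.2579, 0.0485]
orientation: [-2.336, -2.1, 0.001]
contact_force: [0.3, 0.3, -0.8]
grip_width: 0.0111
```

```bash
python3 -c "
from h import *
show();print(goal([.5233,.2593,.0165],down(-6)))"
```

```text
t 5.42 tcp [523.6 257.9  48.5] F [ 0.3  0.3 -0.8] M [-0.06 -0.01 -0.02] w 11.1
(array([ 1.4, -0.4, 32. ]), array([-0.001,  0.   , -0.002]))
```

Request:
{"name": "play_rows", "arguments": {
  "deltas": [
    [5,[1,0,10],[0,0,0]],
    [5,[1,0,20],[0,0,0]],
    [5,[1,0,27],[0,0,0]],
    [5,[1,0,30],[0,0,0]],
    [5,[1,0,31.5],[0,0,0]],
    [5,[1,0,31.5],[0,0,0]]
  ]
}}

```text
clock: 6.18
tcp_pos: [0.5237, 0.259, 0.0171]
orientation: [-2.336, -2.1, 0.001]
contact_force: [0.7, 0.6, -1.8]
grip_width: 0.011
```

Request:
{"name": "play_rows", "arguments": {
  "deltas": [
    [5,[0,0,1],[0,0,0]],
    [5,[0,0,1],[0,0,0]]
  ]
}}

```text
clock: 6.42
tcp_pos: [0.5239, 0.2591, 0.0166]
orientation: [-2.336, -2.1, 0.0]
contact_force: [-1.0, -0.8, 3.4]
grip_width: 0.011
```

Request:
{"name": "play_rows", "arguments": {
  "deltas": [
    [5,[0,0,1],[0,0,0]],
    [5,[0,0,1],[0,0,0]]
  ]
}}

```text
clock: 6.68
tcp_pos: [0.524, 0.2591, 0.0166]
orientation: [2.336, 2.1, -0.0]
contact_force: [-2.7, -2.4, 10.3]
grip_width: 0.0111
```

Contact felt. I release and back out.

Request:
{"name": "play_rows", "arguments": {
  "deltas": [
    [12,[0,0,0],[0,0,0]],
    [20,[0,0,0],[0,0,0]],
    [40,[0,0,0],[0,0,0]],
    [40,[0,0,0],[0,0,0]],
    [40,[0,0,-30],[0,0,0]],
    [40,[0,0,-80],[0,0,0]],
    [40,[0,0,-140],[0,0,0]],
    [40,[0,0,-200],[0,0,0]]
  ]
}}

```text
clock: 7.68
tcp_pos: [0.5236, 0.259, 0.2183]
orientation: [2.336, 2.1, -0.001]
contact_force: [2.2, 0.2, -0.5]
grip_width: 0.0399
```

```bash
python3 -c "
from h import *
show();a,_=grab('scene','scene4');b,_=grab('top','top4')
c=np.vstack([cv2.resize(a[180:380,230:470],(720,600)),])
A=cv2.resize(a[160:380,230:470],(436,400),interpolation=2);B=cv2.resize(b[120:240,180:345],(364,265),interpolation=2)
cv=np.zeros((400,800,3),np.uint8);cv[:,:436]=A;cv[:265,436:]=B
cv2.imwrite('pics/c5.png',cv[...,::-1])"
```

```text
t 7.67 tcp [523.6 259.  218.3] F [ 2.2  0.2 -0.5] M [ 0.02 -0.08 -0.04] w 39.9
```

View pics/c5.png

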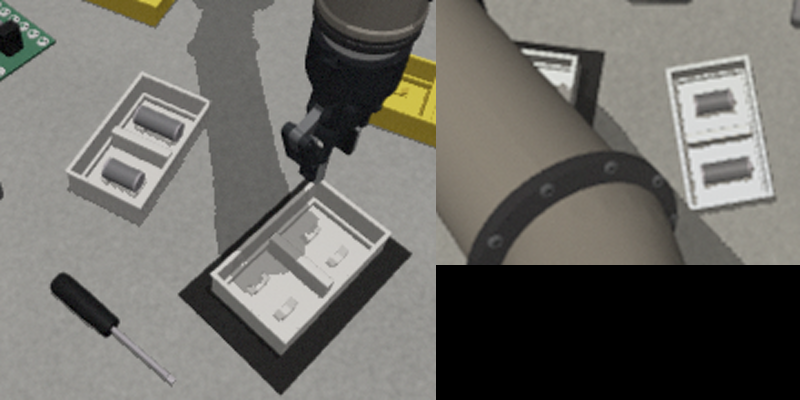

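The tray lies flat on the mat. The lower tray holds two cells, and the longer one is in the pocket nearer the robot, at about (347,197) in the full top view. Next I measure the cells and the button direction.

Run:
```python
from h import *
th=np.radians(11.05); L=np.array([np.cos(th),np.sin(th)]); S=np.array([-np.sin(th),np.cos(th)])
tl=[]
for n in('scene','top'):
    f=np.load(f'pics/{n}4.npz'); im=f['im']; w=cloud(n,f['d']); hsv=cv2.cvtColor(im,cv2.COLOR_RGB2HSV)
    s=(w[...,:2]*1000-[516.3,19.1]); a=s@L; b=s@S; z=w[...,2]*1000
    rim=(z>44)&(z<54)&(abs(a)<100)&(abs(b)<60)
    print(n,'rim long',np.nanpercentile(a[rim],[.5,99.5]).round(1),'short',np.nanpercentile(b[rim],[.5,99.5]).round(1),cv2.minAreaRect(w[rim][:,:2].astype(np.float32)*1000)[2])
    for k,sg in(('near',-1),('far',1)):
        m=(abs(a-sg*45)<24)&(abs(b)<44)&(z>14)&(hsv[...,2]<150)&(z<40)
        print(k,m.sum(),'a',np.percentile(a[m],[2,50,98]).round(1),'b',np.percentile(b[m],[1,50,99]).round(1),'ztop',np.percentile(z[m],97).round(1))
        q=np.histogram(b[m],bins=np.arange(-40,41,4)); wid=[(round(float(c)),round(float(np.ptp(a[m&(b>=c)&(b<c+4)])),0)) for c in q[1][:-1] if (m&(b>=c)&(b<c+4)).sum()>1]; print('  width along b',wid)
        c,sz,an=maskrect(n,cv2.morphologyEx(m.astype(np.uint8),cv2.MORPH_OPEN,np.ones((3,3))),.022); print('  maskrect',np.round(c,1),np.round(sz,1),round(an,1))
a=np.load('pics/scene4.npz')['im'][195:290,262:352];b=np.load('pics/top4.npz')['im'][140:220,280:340]
cv2.imwrite('pics/c6.png',np.hstack([cv2.resize(a,(450,475),interpolation=2),cv2.resize(b,(350,475),interpolation=2)])[...,::-1])
```

```text
scene rim long [-90.1  90.9] short [-52.  53.] 10.931334495544434
near 296 a [-51.3 -37.1 -30.8] b [-30.3   2.8  31.2] ztop 35.3
  width along b [(-32, 19.0), (-28, 22.0), (-24, 18.0), (-20, 19.0), (-16, 20.0), (-12, 19.0), (-8, 18.0), (-4, 21.0), (0, 19.0), (4, 20.0), (8, 20.0), (12, 20.0), (16, 19.0), (20, 20.0), (24, 16.0), (28, 26.0)]
  maskrect [473.9  10.3] [31.  67.6] 11.2
far 254 a [37.5 51.7 58.5] b [-20.9   4.3  25.2] ztop 35.1
  width along b [(-24, 5.0), (-20, 21.0), (-16, 18.0), (-12, 19.0), (-8, 21.0), (-4, 19.0), (0, 20.0), (4, 19.0), (8, 22.0), (12, 19.0), (16, 23.0), (20, 21.0), (24, 24.0)]
  maskrect [561.3  29.6] [29.3 51.2] 14.0
top rim long [-91.5  89. ] short [-52.8  51.1] 11.143526077270508
near 202 a [-59.4 -48.7 -34.1] b [-30.2  -1.   28.5] ztop 34.9
  width along b [(-32, 24.0), (-28, 25.0), (-24, 22.0), (-20, 24.0), (-16, 25.0), (-12, 21.0), (-8, 24.0), (-4, 24.0), (0, 25.0), (4, 22.0), (8, 22.0), (12, 24.0), (16, 25.0), (20, 21.0), (24, 22.0), (28, 19.0)]
  maskrect [470.5   9.3] [26.3 59.9] 10.8
far 156 a [30.5 39.8 55. ] b [-23.4   0.1  23.2] ztop 35.0
  width along b [(-24, 22.0), (-20, 23.0), (-16, 24.0), (-12, 24.0), (-8, 21.0), (-4, 22.0), (0, 25.0), (4, 26.0), (8, 21.0), (12, 22.0), (16, 24.0), (20, 24.0)]
  maskrect [558.7  26.8] [26.9 46.7] 9.6
```

View pics/c6.png

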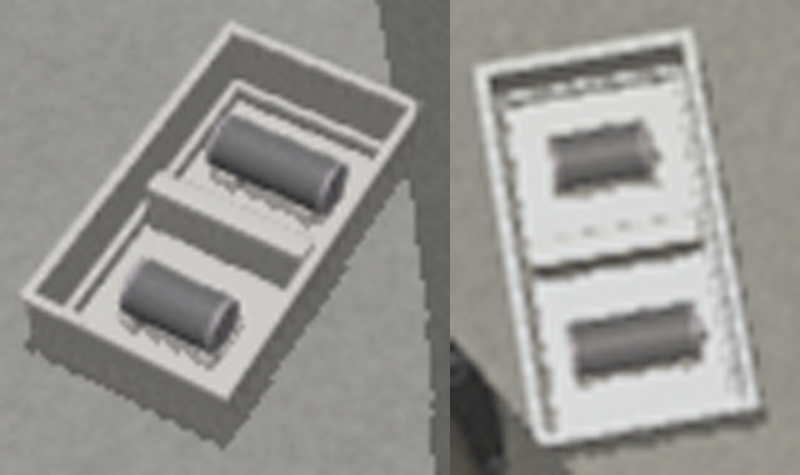

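In both views the right-hand (-y) ends show the button nub (crop 705,335), and the scene view shows the flat end on the +y side. So the buttons point towards world -y. The long cell is the near one, centred at about (473,10.6) mm.

```bash
python3 -c "
from h import *
show();print(goal([.4732,.0106,.09],down(11.05)))"
```

```text
t 7.78 tcp [527.2 261.8 223.9] F [0.8 0.5 0. ] M [ 0.08 -0.02 -0.01] w 39.9
(array([-256.4,  -28.4,  131.9]), array([ 0.011, -0.005, -0.299]))
```

Request:
{"name": "play_rows", "arguments": {
  "deltas": [
    [36,[-60,-6,10],[0.01,0,-0.1]],
    [36,[-120,-13,30],[0.01,-0.005,-0.2]],
    [36,[-180,-20,60],[0.01,-0.005,-0.299]],
    [36,[-235,-26,95],[0.01,-0.005,-0.299]],
    [36,[-256.4,-28.4,130],[0.011,-0.005,-0.299]],
    [36,[-256.4,-28.4,132],[0.011,-0.005,-0.299]],
    [36,[-256.4,-28.4,132],[0.011,-0.005,-0.299]],
    [36,[-256.4,-28.4,132],[0.011,-0.005,-0.299]]
  ],
  "squeeze": 30
}}

```text
clock: 8.78
tcp_pos: [0.4745, 0.0122, 0.091]
orientation: [1.994, 2.426, 0.004]
contact_force: [0.2, -0.1, 0.5]
grip_width: 0.0359
```

```bash
python3 -c "
from h import *
show();print(goal([.4732,.0106,.0055],down(11.05)))"
```

```text
t 8.78 tcp [474.5  12.2  91. ] F [ 0.2 -0.1  0.5] M [ 0.04  0.04 -0.03] w 35.9
(array([-1.3, -1.8, 85.5]), array([ 0.003, -0.   ,  0.002]))
```

Request:
{"name": "play_rows", "arguments": {
  "deltas": [
    [36,[-1.3,-1.8,20],[0.003,0,0.002]],
    [36,[-1.3,-1.8,45],[0.003,0,0.002]],
    [36,[-1.3,-1.8,65],[0.003,0,0.002]],
    [36,[-1.3,-1.8,78],[0.003,0,0.002]],
    [36,[-1.3,-1.8,84],[0.003,0,0.002]],
    [36,[-1.3,-1.8,85],[0.003,0,0.002]],
    [30,[-1.3,-1.8,85],[0.003,0,0.002]],
    [29,[-1.3,-1.8,85],[0.003,0,0.002]]
  ],
  "squeeze": 30
}}

```text
clock: 9.78
tcp_pos: [0.4736, 0.0106, 0.0065]
orientation: [1.997, 2.424, 0.001]
contact_force: [-0.0, -0.6, 0.1]
grip_width: 0.0287
```

Request:
{"name": "play_rows", "arguments": {
  "deltas": [
    [27,[0,0,0],[0,0,0]],
    [27,[0,0,0],[0,0,0]]
  ],
  "squeeze": 20
}}

```text
clock: 10.02
tcp_pos: [0.4734, 0.0105, 0.0066]
orientation: [1.997, 2.424, 0.001]
contact_force: [-0.9, 0.3, 0.4]
grip_width: 0.0267
```

Request:
{"name": "play_rows", "arguments": {
  "deltas": [
    [24,[0,0,0],[0,0,0]],
    [15,[0,0,0],[0,0,0]],
    [15,[0,0,0],[0,0,0]]
  ],
  "squeeze": 50
}}

```text
clock: 10.4
tcp_pos: [0.4734, 0.0105, 0.0067]
orientation: [1.997, 2.424, 0.0]
contact_force: [-2.0, -0.8, 5.0]
grip_width: 0.0244
```

Request:
{"name": "play_rows", "arguments": {
  "deltas": [
    [15,[0,0,-5],[0,0,0]],
    [15,[0,0,-12],[0,0,0]],
    [15,[0,0,-25],[0,0,0]],
    [15,[0,0,-50],[0,0,0]],
    [15,[0,0,-90],[0,0,0]],
    [15,[0,0,-130],[0,0,0]],
    [15,[0,0,-130],[0,0,0]],
    [15,[0,0,-130],[0,0,0]]
  ]
}}

```text
clock: 11.4
tcp_pos: [0.473, 0.0102, 0.1368]
orientation: [1.998, 2.424, 0.0]
contact_force: [-0.1, 0.5, -1.2]
grip_width: 0.024
```

Run:
```python
from h import *
o=show(); print(R.from_rotvec(o['orientation']).as_matrix().round(3).tolist())
a,_=grab('scene','scene5'); grab('top','top5')
ro=proj('scene',o['tcp_pos']); print(ro)
u,v=int(ro[0]),int(ro[1])
A=cv2.resize(a[v-60:v+40,u-60:u+60],(480,400),interpolation=2); B=cv2.resize(a[180:300,250:370],(320,320),interpolation=2)
cv=np.zeros((400,800,3),np.uint8);cv[:,:480]=A;cv[:320,480:]=B
cv2.imwrite('pics/c7.png',cv[...,::-1])
```

```text
t 11.4 tcp [473.   10.2 136.8] F [-0.1  0.5 -1.2] M [ 0.02  0.05 -0.01] w 24.0
[[-0.191, 0.982, 0.001], [0.982, 0.191, -0.0], [-0.001, 0.001, -1.0]]
[316.4923779  194.04014319]
```

View pics/c7.png

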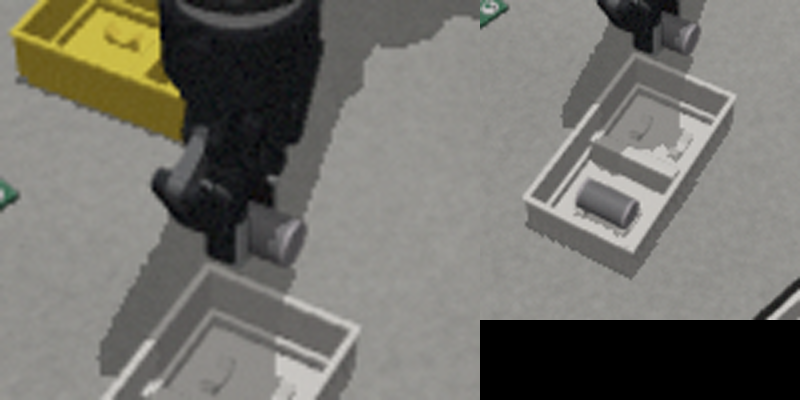

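The long cell is held level in the jaws, its flat end towards +y (crop 290,240). The short cell and lower tray are in place. I measure where the cell sits in the grip.

Run:
```python
from h import *
o=r.get_obs(); M=R.from_rotvec(o['orientation']).as_matrix()
for n in('scene','top'):
    f=np.load(f'pics/{n}5.npz'); w=cloud(n,f['d']); q=(w-o['tcp_pos'])@M*1000
    m=(abs(q[...,1])<22)&(q[...,0]>12)&(q[...,0]<60)&(q[...,2]<8)&(q[...,2]>-45)
    p=q[m]; print(n,len(p)); 
    if len(p)>5:
        print(np.percentile(p[:,0],[2,25,50,75,90,98]).round(1),'y',np.percentile(p[:,1],[2,50,98]).round(1),'z',np.percentile(p[:,2],[2,50,98]).round(1))
        # flat-end disc
        e=p[p[:,0]>np.percentile(p[:,0],60)]; print(' end', e.mean(0).round(1), np.percentile(e,[3,97],axis=0).round(1).tolist())
    m2=(abs(q[...,1])<22)&(q[...,0]<-12)&(q[...,0]>-60)&(q[...,2]<8)&(q[...,2]>-45); p=q[m2]; print('  button side',len(p),np.percentile(p[:,0],[2,50,98]).round(1) if len(p)>5 else '')
# flat face centre via image: colour in crop around
im=np.load('pics/scene5.npz')['im']; u,v=328,194
hsv=cv2.cvtColor(im,cv2.COLOR_RGB2HSV)
print(im[v-10:v+11:2,u-12:u+13:3].sum(-1)//3)
```

```text
scene 148
[12.4 17.9 24.5 29.9 30.6 31.3] y [-10.7   6.1  13.8] z [-29.8 -22.7  -4.5]
 end [ 29.9   2.7 -17.7] [[27.4, -11.1, -28.4], [31.3, 13.1, -4.0]]
  button side 5 
top 0
  button side 0 
[[ 21  45  24  87  96  99 148 146 151]
 [ 14  75  66  86  98  99 145 144 148]
 [ 27  78  72  73  77 105 146 149 149]
 [ 73  75  77  82 129  78 149 148 145]
 [ 77  68  74 113 160  78 148 146 150]
 [ 77  64  67 100  96  86 144 149 149]
 [ 77  54  60  90  79 127 143 145 145]
 [ 76  91  50  70  74 146 145 147 150]
 [ 82  99  97  79  95 140 146 146 148]
 [ 93  98  98  97  99 146 148 146 148]
 [132 122  96  99 104 146 147 147 149]]
```

Run:
```python
from h import *
ex=np.array([-.054,-.9985]); ey=np.array([.9985,-.054]); O=np.array([496.5,-300.6])
for n in('scene','top'):
    H=np.load(f'pics/hold_{n}.npy')*1000; s=H[:,:2]-O; x=s@ex; y=s@ey; z=H[:,2]
    print(n)
    for lo,hi in((24,30),(30,36),(36,40),(40,43),(43,46),(46,50)):
        k=(z>lo)&(z<hi)&(x>24)&(abs(y)<11); print('  wall',lo,hi,k.sum(),np.percentile(x[k],[10,50,90]).round(1) if k.sum() else '', y[k].mean().round(1) if k.sum() else '')
    k=(z>10)&(z<47)&(x<-55)&(abs(y)<12); print('  back',k.sum(),np.percentile(x[k],[10,50,90]).round(1) if k.sum() else '')
    k=(z>47)&(x<-40); print('  house top',np.percentile(x[k],[2,98]).round(1),np.percentile(y[k],[2,98]).round(1))
    for a,b in((-26,-14),(-12,12),(14,26)):
        k=(x>a)&(x<b)&(z>17)&(z<36); print('  mid',a,b,k.sum(),'y',np.percentile(y[k],[2,50,98]).round(1) if k.sum()>2 else '','z',np.percentile(z[k],[5,50,95]).round(1) if k.sum()>2 else '')
# targets: T = TCP for cell pose (cx,cz,phi) in holder frame
```

```text
scene
  wall 24 30 18 [28.3 32.8 35.5] 1.7
  wall 30 36 11 [31.3 32.2 34. ] 1.5
  wall 36 40 8 [30.9 33.8 36.7] 1.9
  wall 40 43 12 [31.  34.  35.8] -1.6
  wall 43 46 14 [32.9 36.6 38.7] 0.5
  wall 46 50 4 [35.9 36.9 37.3] -1.5
  back 88 [-68.1 -66.4 -64.7]
  house top [-68.  -46.8] [-15.3  14.2]
  mid -26 -14 18 y [ 1.6  8.6 12.4] z [19.5 24.  30.2]
  mid -12 12 5 y [-4.5  6.3 10.5] z [17.2 17.4 19. ]
  mid 14 26 51 y [-13.2  -0.6  11.7] z [17.6 22.9 29.8]
top
  wall 24 30 7 [25.  33.5 34.3] 1.7
  wall 30 36 7 [34.1 34.5 35.2] -0.9
  wall 36 40 4 [35.5 35.7 37.8] -2.5
  wall 40 43 14 [34.7 37.3 42. ] 1.7
  wall 43 46 5 [36.7 39.2 42.5] 0.2
  wall 46 50 3 [37.9 38.2 38.6] -1.7
  back 23 [-65.8 -64.8 -63.7]
  house top [-65.  -45.2] [-16.6  11.5]
  mid -26 -14 28 y [-15.3  -4.    9.8] z [20.6 25.4 31.3]
  mid -12 12 4 y [-9.7 -6.3 -0.7] z [17.1 17.5 18.2]
  mid 14 26 38 y [-15.5  -2.3  10.3] z [18.5 24.8 30.7]
```

The scene view agrees with the given holder sizes (back face -66.4, wall 32.5 mm). I plan the insertion poses.

```bash
cat >> h.py <<'E'
O=np.array([495.7,-300.6,0]); EX=np.array([-.054,-.9985,0]); EZ=np.array([0,0,1.]); CT=np.array([-2.,0,-14.])
def pose(fx,fz,phi):
    "TCP (m), rotation for flat end centre at (fx,fz) mm in holder frame, button raised by phi deg"
    M=down(-3.1,-phi); p=np.radians(phi)
    C=O+EX*(fx+32.5*np.cos(p))+EZ*(fz+32.5*np.sin(p)); return (C-M.apply(CT))/1000,M
def where():
    "flat end, button, tilt in the holder frame from the measured TCP"
    o=r.get_obs(); M=R.from_rotvec(o['orientation']); C=o['tcp_pos']*1000+M.apply(CT); ax=-M.apply([1,0,0]); F=C-32.5*ax-O; B=F+65*ax
    ey=np.cross(EZ,EX); print('flat',(F@EX).round(1),(F@ey).round(1),F[2].round(1),'button',(B@EX).round(1),(B@ey).round(1),B[2].round(1),'tilt',np.degrees(np.arcsin(ax[2])).round(1))
E
python3 - <<'E'
from h import *
show(); where()
for q in((-18,80,25),(-18,38,25)): p,M=pose(*q); print(q,(p*1000).round(1),goal(p,M))
E
```

```text
t 11.5 tcp [472.4  10.3 135.9] F [-0.6  0.6 -0.7] M [-0.02 -0.02 -0.  ] w 24.4
flat -338.8 -47.5 149.9 button -275.7 -31.6 149.9 tilt -0.0
(-18, 80, 25) [ 494.9 -316.1   80.2] (array([-324.7,  -40.3,   55.7]), array([ 0.052, -0.434,  0.243]))
(-18, 38, 25) [ 494.9 -316.1   38.2] (array([-324.7,  -40.3,   97.7]), array([ 0.052, -0.434,  0.243]))
```

Request:
{"name": "play_rows", "arguments": {
  "deltas": [
    [15,[-50,-6,0],[0,0,0.06]],
    [15,[-110,-13,0],[0.02,-0.14,0.12]],
    [15,[-170,-20,5],[0.04,-0.28,0.19]],
    [15,[-230,-28,15],[0.05,-0.434,0.243]],
    [15,[-285,-35,30],[0.052,-0.434,0.243]],
    [15,[-324.7,-40.3,45],[0.052,-0.434,0.243]],
    [15,[-324.7,-40.3,55.7],[0.052,-0.434,0.243]],
    [15,[-324.7,-40.3,55.7],[0.052,-0.434,0.243]]
  ],
  "squeeze": 80
}}

```text
clock: 12.5
tcp_pos: [0.494, -0.3148, 0.0784]
orientation: [2.038, 1.934, -0.453]
contact_force: [-0.2, 0.5, -0.9]
grip_width: 0.0235
```

Run:
```python
from h import *
o=show(); where()
for q in((-18,80,25),(-18,38,25)): p,M=pose(*q); print(q,(p*1000).round(1),goal(p,M))
a,_=grab('scene','scene6');b,_=grab('top','top6')
A=cv2.resize(a[110:220,170:290],(436,400),interpolation=2);B=cv2.resize(b[150:240,370:470],(364,328),interpolation=2)
cv=np.zeros((400,800,3),np.uint8);cv[:,:436]=A;cv[:328,436:]=B
cv2.imwrite('pics/c8.png',cv[...,::-1])
```

```text
t 12.5 tcp [ 494.  -314.8   78.4] F [-0.2  0.5 -0.9] M [ 0.53 -0.07  0.  ] w 23.5
flat -19.3 -1.0 78.2 button 39.7 -0.9 105.6 tilt 24.9
(-18, 80, 25) [ 494.9 -316.1   80.2] (array([-1.9,  1. , -1.2]), array([-0.002, -0.002,  0.002]))
(-18, 38, 25) [ 494.9 -316.1   38.2] (array([15.8,  1.1, 36.9]), array([-0.002, -0.002,  0.002]))
```

View pics/c8.png

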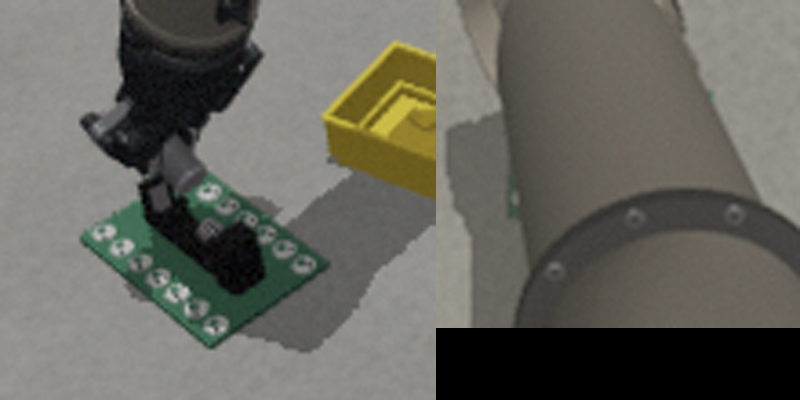

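The cell is held button up and tilted above the holder, its flat end (crop 195,180) facing the housing. A quick check of the flat-end position in the scene depth follows.

Run:
```python
from h import *
o=show(); M=R.from_rotvec(o['orientation']).as_matrix()
f=np.load('pics/scene6.npz'); w=cloud('scene',f['d']); q=(w-o['tcp_pos'])@M*1000
m=(abs(q[...,1])<20)&(q[...,0]>13)&(q[...,0]<45)&(q[...,2]<6)&(q[...,2]>-40); p=q[m]
print(len(p),np.percentile(p,[3,50,97],axis=0).round(1).tolist())
e=p[p[:,0]>27]; print(len(e),'face',np.percentile(e,[3,50,97],axis=0).round(1).tolist())
s=p[p[:,0]<26]; # cylinder side points: fit axis z given y0=0..
fit=np.linalg.lstsq(np.c_[2*s[:,1],2*s[:,2],np.ones(len(s))],(s[:,1:]**2).sum(1),rcond=None)[0]; print('circle fit y,z',fit[:2].round(1),'r',np.sqrt(fit[2]+fit[0]**2+fit[1]**2).round(1))
```

```text
t 12.6 tcp [ 495.2 -314.4   79.8] F [ 0.2  0.1 -1.1] M [ 0.52 -0.07  0.03] w 23.8
101 [[13.8, -11.9, -27.2], [24.5, 2.3, -21.1], [31.3, 11.5, -4.6]]
41 face [[27.5, -11.7, -27.6], [30.4, 0.9, -16.4], [31.7, 10.8, -1.4]]
circle fit y,z [ -0.7 -13.8] r 11.8
```

Request:
{"name": "play_rows", "arguments": {
  "deltas": [
    [15,[4,0.3,9],[0,0,0]],
    [15,[8,0.3,19],[0,0,0]],
    [15,[12,0.3,29],[0,0,0]],
    [15,[15,0.3,36],[0,0,0]],
    [15,[16,0.3,38.4],[0,0,0]],
    [15,[16,0.3,38.4],[0,0,0]]
  ]
}}

```text
clock: 13.35
tcp_pos: [0.4954, -0.3161, 0.0381]
orientation: [2.036, 1.934, -0.451]
contact_force: [0.1, 0.1, -1.3]
grip_width: 0.0238
```

Run:
```python
from h import *
o=show(); where()
for q in((-26,37.5,25),(-35,37,25)): p,M=pose(*q); print(q,(p*1000).round(1),goal(p,M))
```

```text
t 13.35 tcp [ 495.4 -316.1   38.1] F [ 0.1  0.1 -1.3] M [ 0.5  -0.05  0.02] w 23.8
flat -18.0 0.5 37.9 button 40.9 0.6 65.3 tilt 24.9
(-26, 37.5, 25) [ 495.3 -308.1   37.7] (array([ 7.4, -0.6, -3. ]), array([ 0.001, -0.001,  0.002]))
(-35, 37, 25) [ 495.8 -299.2   37.2] (array([15.7, -0.5, -6.4]), array([ 0.001, -0.001,  0.002]))
```

Request:
{"name": "play_rows", "arguments": {
  "deltas": [
    [15,[3.7,-0.3,-1.5],[0,0,0]],
    [15,[7.4,-0.6,-3],[0,0,0]],
    [15,[7.4,-0.6,-3],[0,0,0]],
    [15,[7.4,-0.6,-3],[0,0,0]]
  ]
}}

```text
clock: 13.85
tcp_pos: [0.4955, -0.3085, 0.0381]
orientation: [2.036, 1.933, -0.451]
contact_force: [1.1, -1.9, 0.5]
grip_width: 0.0232
```

Request:
{"name": "play_rows", "arguments": {
  "deltas": [
    [15,[2.5,0,-1],[0,0,0]],
    [15,[5,0,-2],[0,0,0]],
    [15,[8.3,0.1,-3.4],[0,0,0]],
    [15,[8.3,0.1,-3.4],[0,0,0]],
    [15,[8.3,0.1,-3.4],[0,0,0]]
  ]
}}

```text
clock: 14.48
tcp_pos: [0.4959, -0.3006, 0.038]
orientation: [2.036, 1.931, -0.452]
contact_force: [1.2, -5.4, 0.5]
grip_width: 0.0234
```

Run:
```python
from h import *
o=show(); where()
for q in((-35,37,25),(-35,37,18),(-35,36.5,12),(-35,36.5,6),(-34.5,36,0)): p,M=pose(*q); print(q,(p*1000).round(1),goal(p,M))
```

```text
t 14.47 tcp [ 495.9 -300.6   38. ] F [ 1.2 -5.4  0.5] M [-0.73 -0.16  0.08] w 23.4
flat -33.6 0.2 37.8 button 25.3 0.3 65.3 tilt 25.1
(-35, 37, 25) [ 495.8 -299.2   37.2] (array([ 1.7, -0.2,  0.1]), array([0.001, 0.001, 0.001]))
(-35, 37, 18) [ 495.8 -298.9   33.1] (array([ 3.6, -0.2,  3.8]), array([0.001, 0.123, 0.001]))
(-35, 36.5, 12) [ 495.8 -298.3   29.1] (array([ 5.8, -0.2,  7.1]), array([0.   , 0.228, 0.001]))
(-35, 36.5, 6) [ 495.9 -297.4   25.8] (array([ 8.1, -0.2,  9.8]), array([0.   , 0.333, 0.001]))
(-34.5, 36, 0) [ 495.9 -296.6   22. ] (array([10.4, -0.2, 12.8]), array([0.   , 0.437, 0.001]))
```

Request:
{"name": "play_rows", "arguments": {
  "deltas": [
    [15,[2.5,-0.2,-0.5],[0,0,0]],
    [15,[3.5,-0.2,1.3],[0,0.06,0.001]],
    [15,[4.5,-0.2,3.4],[0,0.123,0.001]],
    [15,[5.6,-0.2,5],[0,0.175,0.001]],
    [15,[6.7,-0.2,6.6],[0,0.228,0.001]],
    [15,[6.7,-0.2,6.6],[0,0.228,0.001]]
  ]
}}

```text
clock: 15.22
tcp_pos: [0.4951, -0.2999, 0.0295]
orientation: [2.173, 2.051, -0.229]
contact_force: [-1.3, -5.6, 2.3]
grip_width: 0.0238
```

Run:
```python
from h import *
o=show(); where()
for q in((-35,36.5,12),(-35,36.5,6),(-34.5,36,0)): p,M=pose(*q); print(q,(p*1000).round(1),goal(p,M))
```

```text
t 15.22 tcp [ 495.1 -299.9   29.5] F [-1.3 -5.6  2.3] M [-0.89  0.17 -0.03] w 23.8
flat -33.5 -0.5 36.9 button 30.1 -0.7 50.4 tilt 12.1
(-35, 36.5, 12) [ 495.8 -298.3   29.1] (array([1.6, 0.6, 0.1]), array([-0.   ,  0.001, -0.003]))
(-35, 36.5, 6) [ 495.9 -297.4   25.8] (array([3.2, 0.6, 3.2]), array([-0.   ,  0.106, -0.003]))
(-34.5, 36, 0) [ 495.9 -296.6   22. ] (array([4.8, 0.6, 6.7]), array([ 0.   ,  0.21 , -0.003]))
```

Request:
{"name": "play_rows", "arguments": {
  "deltas": [
    [15,[3,0.6,-0.3],[0,0,-0.003]],
    [15,[4,0.6,0.8],[0,0.05,-0.003]],
    [15,[5,0.6,2.7],[0,0.106,-0.003]],
    [15,[5,0.6,2.7],[0,0.106,-0.003]]
  ]
}}

```text
clock: 15.72
tcp_pos: [0.4951, -0.298, 0.0259]
orientation: [2.231, 2.105, -0.118]
contact_force: [-0.9, -4.6, 1.4]
grip_width: 0.0239
```

Run:
```python
from h import *
o=show(); where()
for q in((-35,36.5,6),(-35,36,3),(-34.5,36,0)): p,M=pose(*q); print(q,(p*1000).round(1),goal(p,M))
```

```text
t 15.72 tcp [ 495.1 -298.    25.9] F [-0.9 -4.6  1.4] M [-1.01  0.15  0.03] w 23.9
flat -34.3 -0.6 36.6 button 30.3 -0.8 43.4 tilt 6.0
(-35, 36.5, 6) [ 495.9 -297.4   25.8] (array([0.7, 0.7, 0. ]), array([-0.001,  0.001, -0.004]))
(-35, 36, 3) [ 495.9 -296.8   23.6] (array([1.5, 0.7, 2.1]), array([-0.   ,  0.053, -0.004]))
(-34.5, 36, 0) [ 495.9 -296.6   22. ] (array([1.9, 0.7, 3.7]), array([-0.   ,  0.105, -0.004]))
```

Request:
{"name": "play_rows", "arguments": {
  "deltas": [
    [15,[2.5,0.5,0.8],[0,0.026,-0.004]],
    [15,[3,0.5,2.1],[0,0.053,-0.004]],
    [15,[3.2,0.5,3],[0,0.08,-0.004]],
    [15,[3.3,0.5,3.7],[0,0.105,-0.004]],
    [15,[3.3,0.5,3.7],[0,0.105,-0.004]]
  ]
}}

```text
clock: 16.35
tcp_pos: [0.4957, -0.2965, 0.0228]
orientation: [2.282, 2.158, -0.002]
contact_force: [-3.3, -5.4, 9.8]
grip_width: 0.0237
```

Run:
```python
from h import *
o=show(); where()
for q in((-33.5,36,0),(-32.5,36,0)): p,M=pose(*q); print(q,(p*1000).round(1),goal(p,M))
```

```text
t 16.35 tcp [ 495.7 -296.5   22.8] F [-3.3 -5.4  9.8] M [-0.89  0.78 -0.18] w 23.7
flat -34.6 -0.2 36.8 button 30.4 -0.3 36.9 tilt 0.1
(-33.5, 36, 0) [ 495.9 -297.6   22. ] (array([-1.1,  0.2,  0.8]), array([-0.   ,  0.002, -0.002]))
(-32.5, 36, 0) [ 495.8 -298.6   22. ] (array([-2.1,  0.2,  0.8]), array([-0.   ,  0.002, -0.002]))
```

Request:
{"name": "play_rows", "arguments": {
  "deltas": [
    [15,[-1,0,0],[0,0,0]],
    [15,[-2,0,0],[0,0,0]],
    [15,[-2.3,0,0],[0,0,0]],
    [15,[-2.3,0,0],[0,0,0]]
  ]
}}

```text
clock: 16.85
tcp_pos: [0.4956, -0.2981, 0.0229]
orientation: [2.282, 2.159, -0.002]
contact_force: [-1.6, -0.9, 5.3]
grip_width: 0.0236
```

Run:
```python
from h import *
show(); where()
```

```text
t 16.85 tcp [ 495.6 -298.1   22.9] F [-1.6 -0.9  5.3] M [-0.11  0.43 -0.03] w 23.6
flat -33.0 -0.2 36.9 button 32.0 -0.3 37.0 tilt 0.1
```

Spring force is now balanced by the contact, the cell is level and seated. I open the jaws and look before leaving.

Request:
{"name": "play_rows", "arguments": {
  "deltas": [
    [24,[0,0,0],[0,0,0]],
    [28,[0,0,0],[0,0,0]],
    [40,[0,0,0],[0,0,0]],
    [40,[0,0,0],[0,0,0]],
    [40,[0,0,-15],[0,0,0]],
    [40,[0,0,-45],[0,0,0]],
    [40,[0,0,-95],[0,0,0]],
    [40,[0,0,-150],[0,0,0]]
  ],
  "squeeze": 20
}}

```text
clock: 17.85
tcp_pos: [0.4954, -0.2976, 0.175]
orientation: [2.282, 2.159, -0.001]
contact_force: [1.0, -1.3, 0.7]
grip_width: 0.04
```

Request:
{"name": "play_rows", "arguments": {
  "deltas": [
    [40,[60,-60,-60],[0,0,0]],
    [40,[120,-90,-80],[0,0,0]],
    [40,[180,-90,-80],[0,0,0]],
    [40,[240,-90,-80],[0,0,0]],
    [40,[240,-90,-80],[0,0,0]]
  ]
}}

```text
clock: 18.48
tcp_pos: [0.4184, -0.0498, 0.2564]
orientation: [2.276, 2.162, -0.001]
contact_force: [0.7, -1.1, -0.5]
grip_width: 0.0399
```

Run:
```python
from h import *
o=show()
a,_=grab('scene','scene7');b,_=grab('top','top7')
ex=EX[:2]; ey=np.array([.9985,-.054])
for n in('scene','top'):
    w=cloud(n,np.load(f'pics/{n}7.npz')['d'])*1000; s=w[...,:2]-O[:2]; x=s@ex;y=s@ey;z=w[...,2]
    for lo,hi in((-30,-20),(-20,-10),(-10,0),(0,10),(10,20),(20,29)):
        k=(x>lo)&(x<hi)&(abs(y)<5)&(z>25); print(n,lo,hi,k.sum(),'ztop',np.median(z[k]).round(1) if k.sum() else '', 'ymean', y[(x>lo)&(x<hi)&(abs(y)<16)&(z>34)].mean().round(1) if k.sum() else '')
A=cv2.resize(a[140:220,180:280],(500,400),interpolation=2);B=cv2.resize(b[165:220,385:450],(300,254),interpolation=2)
cv=np.zeros((600,800,3),np.uint8);cv[:400,:500]=A;cv[:254,500:]=B;cv[400:,:320]=cv2.resize(a,(320,200));cv[400:,400:720]=cv2.resize(b,(320,200))
cv2.imwrite('pics/c9.png',cv[...,::-1])
```

```text
t 18.48 tcp [418.4 -49.8 256.4] F [ 0.7 -1.1 -0.5] M [-0.02 -0.01 -0.  ] w 39.9
scene -30 -20 11 ztop 49.7 ymean 4.5
scene -20 -10 8 ztop 50.2 ymean 4.5
scene -10 0 11 ztop 49.7 ymean 4.7
scene 0 10 11 ztop 49.4 ymean 3.9
scene 10 20 10 ztop 49.2 ymean 4.9
scene 20 29 9 ztop 49.2 ymean 4.0
top -30 -20 15 ztop 48.5 ymean -2.9
top -20 -10 15 ztop 48.7 ymean -3.9
top -10 0 9 ztop 48.9 ymean -4.4
top 0 10 13 ztop 49.1 ymean -3.7
top 10 20 14 ztop 49.2 ymean -4.0
top 20 29 11 ztop 48.5 ymean -3.3
```

View pics/c9.png

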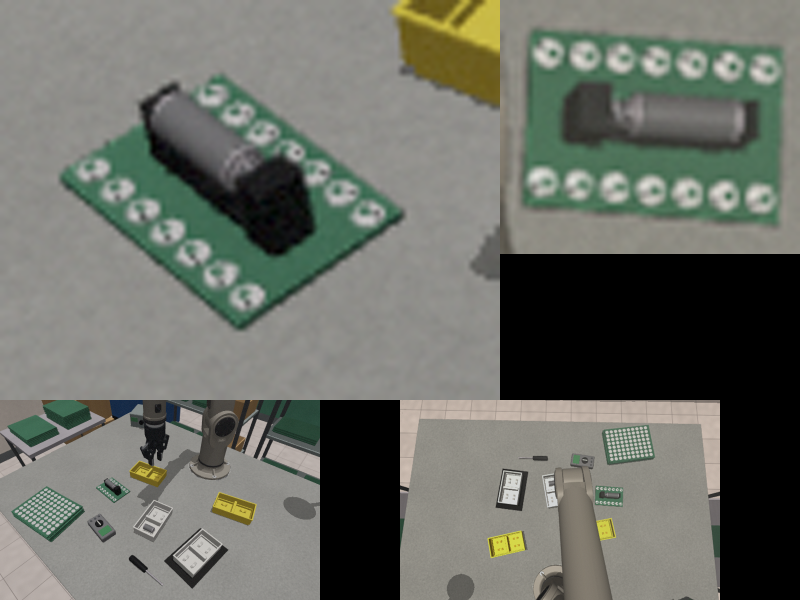

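The picture shows the cell lying in the holder between spring and contact (crop 195,130). Its top is level at 49 mm (49 expected) from end to end. The tray is flat on the mat and everything else is where it was. I hand in.

```bash
python3 -c "
from h import *
o=show(); print(abs(o['qvel']).max().round(3)); print(r.hand_in())"
```

```text
t 18.57 tcp [418.8 -48.7 256.5] F [-0.3 -0.  -1.2] M [-0.04 -0.04  0.01] w 40.2
0.076
the job is handed in; nothing more can be done
None
```

The upper tray is flat and right way up on the mat, and the long cell is seated in the holder. I handed in at 18.6 s with the arm clear of everything; no verdict was reported.

- **Tray:** I lifted it straight off by its rib. I lowered it onto the mat until the wrist felt contact, then released it. In the pictures the lower tray looked unmoved, and its rim read within about 1 mm of before.
- **Cell:** I pushed the flat end against the spring with the button raised 25°, compressing it by roughly 11–12 mm going by the 5.4 N force and my pose estimate. I then swung the button down behind the contact and moved forward until the spring load fell away. After that I let go.
- **Last checks:** The top of the cell reads 48.5–50.2 mm along its whole length (49 expected), so it is level and home. The last pictures show the short cell, lower tray, meter, screwdriver and yellow trays where they were.
- **Disagreements:** The two cameras differ by 1–3 mm, so I relied on the scene camera, which matched the holder's given sizes. With the cell level in the holder, its axis read about 0.8 mm above the seat height, which I put down to my estimate of where it sat in the grip. I did not measure the final gap between button and contact; that rests on the force drop and the picture.

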